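# Set the second stud of a bag handle bar on the treadle press

## Task

An aluminium handle bar lies in the treadle press with one stud set; the stud at its other end still stands proud. Take the bar out, turn it end for end, lay it back on the press with the other end home against the end stop, and press the pedal right down to its stop to set that stud. Let the pedal up, then lay the finished bar flat, studs up, on the floor of the plywood tray beside the one already there, and leave everything else where it is.

Things in the scene. Friction and masses are not known exactly. Their poses are not given: they have to be found in the camera images.
- bar: The bar to work on, lying loose on the press's bed along the press's x axis: plain aluminium flat bar 150 (its x) x 30 (y) x 10 mm (z), 0.1 to 0.18 kg. Origin: centre of its underside; z up. On top, on the centre line, 59 mm from the middle (16 mm in from the end), it has a steel stud at each end: stud a at +x, under the ram at the start and already set; stud b at -x, still proud.
- stud_a (a joint): How far stud a (+x end) is driven in: 0 proud, 0.006 m fully set with its head on the bar. Already 0.006 at the start.
- stud_b (a joint): How far stud b (-x end) is driven in: 0 (proud) at the start, 0.006 m fully set. It takes about 20 N straight down to move it, and it stays where it is driven.
- stud_a_top (a point): Centre of the top of stud a's flat head, which is 16 mm across and 2.5 mm thick; 12.5 mm above the bar's underside when set.
- stud_b_top (a point): The same for stud b: 18.5 mm above the bar's underside while proud, 12.5 mm when set.
- press: Green bench treadle press with a C frame, bolted down, 0.32 m high. Origin: on the bench straight below the ram's axis; z up. The throat opens towards its -x and the column stands at +x; work goes in from -x along its x axis. The pedal is on the +y side. The head is a block 64 mm wide (y) reaching forward to x = -30 mm, underside 147 mm high, top 235 mm.
- press_bed (a point): On the flat steel bed (70 mm above the bench) under the ram's axis; axes as the press. The bed is an anvil 50 mm wide from x = -32 to +34 mm, then a work rest only 22 mm wide on to x = -105 mm: narrower than the bar, so fingers can straddle it, with free air beside it. A gripper pointing down must hold the bar clear of the head, at x about -95 mm.
- press_stop (a point): Foot of the end stop's upright face on the bed, at x = +16 mm in the press's frame; the stop is 36 mm wide and 18 mm high. With a bar's end against it, that end's stud is under the ram. Two guides 6 mm high run along the anvil from x = -26 to +14 mm, 37 mm apart, centred on y = 0; the bar goes between them.
- ram_face (a point): Centre of the ram's round lower face, 18 mm across. It rests 32 mm above the bed and comes down 19 mm as the pedal is pressed to its stop, which sets a stud.
- pedal (a joint): Pedal angle: 0 at rest (up), 0.26 rad at its stop (down). The ram comes down 0.0738 m per rad with it. The spring lifts it again when let go. At the tread it takes 3 N to start, 6 N at the stop with nothing under the ram, and about 13 N over the last third while a stud is driven; then it stops hard.
- pedal_tread (a point): Centre of the top of the steel tread, a plate 80 (along the pedal) x 65 mm, moving with the pedal. At rest it lies at (-112, 125) mm in the press's x, y, 113 mm above the bench, and rises to the front at 0.3 rad; at the stop it is about 63 mm above the bench and 12 mm further to -x. Push it straight down with closed fingers.
- pedal_hinge (a point): The pedal's hinge, along the press's y axis, at (75, 125, 40) mm in the press's frame.
- tray: Shallow plywood tray, fixed, outside 250 (its x) x 210 (y) x 32 mm high, walls and floor 5 mm thick. Origin: centre of its underside. The finished bar lies in it along its x at y about -55 mm; the half at +y is free. The bench between the press and the tray (world x 0.48 to 0.65, y -0.18 to -0.05) is clear, to lay the bar down on.
- done_bar: Finished bar in the tray, same size as bar, studs already set. Not to be moved.
- blank_bar: Bar without studs lying on the bench, same size, with only two dark holes. Not to be moved.
- tape: Tape measure, 62 x 36 x 60 mm, standing on the bench. Origin under its centre. Not to be moved.
- scissors: Steel scissors, 150 mm long, lying on the bench beyond the work. Not to be moved.
- cone: Black thread cone, 68 mm across, 125 mm high. Not to be moved.
- webbing: Roll of black webbing, 110 mm across, 38 mm high, lying on its side face beyond the press. Not to be moved.
There are look-alikes about, which are no part of the job. Leave any turquoise look-alike of the bar alone.

How it is judged:
On the way:
1. the proud stud is set under the ram, the pedal at its stop (value of joint pedal above 0.24 rad and value of joint stud_b above 0.0048 m and horizontal distance between stud_b_top and ram_face below 0.009 m), for 0.1 s.
At the end, for the whole second after the job is handed in: Both studs set (driven at least 4.8 of their 6 mm); pedal up (within 0.03 rad of rest); the bar at rest inside the tray, flat on its floor (within 4 mm of it and 0.06 rad), studs up (value of joint each of stud_a, stud_b above 0.0048 m and value of joint pedal below 0.03 rad and x of bar in the frame of tray between -0.115 and 0.115 m and y of bar in the frame of tray between -0.1 and 0.1 m and z of bar in the frame of tray between 0 and 0.009 m and angle between bar's own z axis and vertical below 0.06 rad and linear speed of bar below 0.02 m/s); the robot touches nothing.
It fails at once if the finished bar, the blank bar, the tape measure, the scissors, the thread cone or the webbing is moved more than 30 mm (distance of any of done_bar, blank_bar, tape, scissors, cone, webbing from where it was at the start of the episode above 0.03 m).
It also fails if it takes over 72 s, if anything falls off the work surface, if the arm or the gripper's body presses on something with over 40 N, if the wrist force passes 120 N, or if a joint passes its speed limit or range.

## Robot

A 7-joint arm with a two-finger parallel gripper is mounted at the origin on the work surface. World frame = base frame: x ahead of the robot, y to its left, z up, the work surface at z = 0. Lengths are in m, angles in rad, forces in N, time in s.
With the tool pointing down it reaches from about 0.4 to 0.875 m from the base axis. Payload 4.4 kg.
Tool frame: the origin (TCP) lies between the finger pads; the fingertips stand 14 mm ahead of it and the grasp point (between the pads) lies 5 mm behind it (bot.tip_reach is the z of the fingertips in the tool frame, in m); z points along the fingers, y is the line along which they close (so a half turn about z gives the same grasp; the last joint's range is limited). The gripper opens to 85 mm and grips with 20 to 120 N. Pads are 22 mm wide; open, the fingers measure 114 mm over their backs; the gripper's body (76 mm by 85 mm) begins 54 mm behind the grasp point. The pads swing forward as they close: fully open they stand 13 mm farther back than shut.
Start: joints at [1.271, 0.628, 0.038, 1.517, -0.027, 0.996, -0.02], TCP at [0.151, -0.632, 0.221] pointing down, gripper open.
Joint ranges: [-3.06, 3.06], [-0.37, 2.12], [-1.25, 1.32], [0.18, 2.47], [-1.1, 4.24], [0.23, 1.98], [-2.94, 2.94]. Speed limits (rad/s): [2.57, 2.57, 3.14, 3.14, 3.14, 3.14, 3.14].

## Interface

Orientations are given as [roll, pitch, yaw] about the fixed x, y, z axes, in that order (R = Rz(yaw) Ry(pitch) Rx(roll)).
In Python, from rig import get_obs, viewer, bot gives the robot as it stands. The module is installed in compiled form; this text tells all that it offers.
- The arm moves only by the tool apply_moves, never from a script. Its argument "deltas" is a list of rows, each a list of 7 numbers: the shift along the world's x, y, z in mm, then the turn, a rotation vector about the world's x, y, z in degrees, then the opening, from 0 (shut) to 1 (fully open). A call has 1 to 12 rows; each row shifts and turns the commanded pose from where the row before left it; what a row does not reach is not made up. A row lasts 1/12 s, in which the tool goes at most 41.7 mm and 7.16 degrees, less where a joint would pass 70% of its speed; a pose out of reach is approached as far as the arm can. A call with a gripper value outside its range is refused whole. The fingers move at their own pace and stop on an object; the grip force is fixed at half the most. Time passes only in rows, so rows that do not move let the fingers close. It gives the time, the measured TCP pose, the force, the opening and the grip force at its end, in the units of the state.
- get_obs(): the state, without advancing time (a new reading comes with each control period).
- viewer.grab_frame(name): name is "scene" or "top"; returns a dict with "image" (420x560x3 uint8, red, green, blue), "vfov" (degrees; the focal length in pixels is half the picture's height over the tangent of half this angle, whatever the lens; pixels are square), "cx", "cy" (the principal point, pixels), "extrinsics" (4x4, takes a point from camera to world coordinates). Camera axes: x right, y down, z forward; pixel columns grow to the right and rows downward; lengths in m; the calibration is good to about 2 mm. A picture is of the moment at which its call begins. There is no depth.
- bot.job_done(): hands the job in; it is judged then, once.
The state is a dict: "time": time; "joint_positions": joint angles; "joint_vel": joint speeds; "effort": joint torques, N m; "tcp_pos": TCP position; "eef_rot": TCP orientation; "ft_force": force on the tool from outside, world axes, zero at the start; "wrist_torque": the same for the moment, N m; "finger_gap": finger opening in m; "gripper_force": force on a finger pad.
Only numpy, scipy, OpenCV 4.12 (cv2) and the standard library are available. Lean on these libraries where they do the work, as an engineer would, in place of code of your own. Each camera call takes 0.05 s, during which the arm holds its last target. There are 200 camera calls.

## Working session

There is one attempt and no reset: what is moved stays moved. The work goes in short steps, Python scripts to look and compute and a tool call to move; the robot and the scene stay as the last step left them, time stands still between calls to the robot, and variables do not carry over. Pictures are saved under pics/ and viewed, at most 10 in all, crops included, and the job is handed in when it is done.

Besides the shell and the picture viewer there is one more tool, called as a command line: name --pt "numbers of a row" for each row, then --argument value for the rest. apply_moves: Moves the arm, as the interface text tells. Its arguments: {"type":"object","properties":{"deltas":{"type":"array","items":{"type":"array","items":{"type":"number"}}}},"required":["deltas"]}

```bash
mkdir -p pics; cat > h.py <<'E'
import numpy as np, cv2
from rig import get_obs, viewer, bot
def grab(n,f=None):
    d=viewer.grab_frame(n)
    if f: cv2.imwrite(f,d["image"][:,:,::-1])
    return d
def K(d):
    f=d["image"].shape[0]/2/np.tan(np.radians(d["vfov"])/2); return f
def px2w(d,u,v,z):
    f=K(d);E=np.array(d["extrinsics"]);r=E[:3,:3]@np.array([(u-d["cx"])/f,(v-d["cy"])/f,1.]);o=E[:3,3]
    return o+r*(z-o[2])/r[2]
def w2px(d,p):
    f=K(d);E=np.array(d["extrinsics"]);c=E[:3,:3].T@(np.asarray(p,float)-E[:3,3])
    return np.array([d["cx"]+f*c[0]/c[2],d["cy"]+f*c[1]/c[2]])
E
python3 - <<'E'
from h import *
a=grab("scene","pics/s0.png");b=grab("top","pics/t0.png")
for d in(a,b):print(d["vfov"],d["cx"],d["cy"],np.round(d["extrinsics"],3).tolist())
print(get_obs())
E
```

```text
57.545551888563914 280.36359993705065 205.9535760970235 [[0.99, 0.129, -0.055, 0.616], [0.14, -0.938, 0.318, -0.428], [-0.01, -0.323, -0.946, 1.149], [0.0, 0.0, 0.0, 1.0]]
43.885562034362415 282.2030752047511 206.1760574526095 [[0.02, -0.981, 0.192, 0.326], [-1.0, -0.022, -0.007, -0.056], [0.011, -0.192, -0.981, 1.315], [0.0, 0.0, 0.0, 1.0]]
{'time': 0.1, 'joint_positions': array([ 1.27118657,  0.62925319,  0.03844811,  1.51827777, -0.02701791,
        0.99632702, -0.01997846]), 'joint_vel': array([-0.0007677 , -0.00328601,  0.00160245, -0.00443563,  0.00073474,
        0.0013956 , -0.00192333]), 'effort': array([ 3.56203949e-03, -5.64530039e+01,  1.23048931e+00, -1.93973476e+01,
        1.12187635e-02,  5.37648230e-03,  1.95779973e-05]), 'tcp_pos': array([ 0.15049035, -0.63172877,  0.2199783 ]), 'eef_rot': array([-3.13984517e+00,  5.04120112e-06,  2.33818622e-01]), 'ft_force': array([0.43337911, 1.02319543, 0.41694473]), 'wrist_torque': array([-0.06682725, -0.0402214 ,  0.05360854]), 'gripper_force': 0.0, 'finger_gap': 0.08543226044350886}
```

View pics/s0.png

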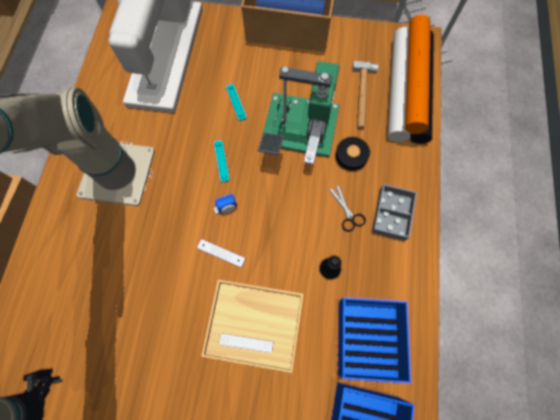

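View pics/t0.png

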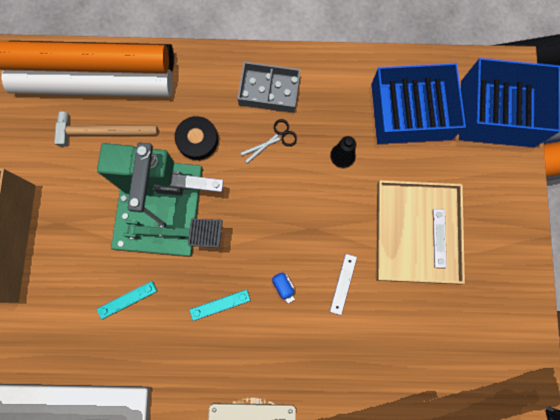

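The top view shows these candidates:
- Bar in the press, with its end sticking out at top (205,184) and scene (312,148).
- Blank bar at top (343,284), with holes only.
- Done bar in the tray at top (440,238).
- Turquoise look-alikes at (127,300) and (220,305).

I choose the bar in the press and will check it in a close crop.

```bash
python3 - <<'E'
from h import *
a=cv2.imread("pics/s0.png");b=cv2.imread("pics/t0.png")
A=cv2.resize(a[55:175,250:350],None,fx=4,fy=5*.8,interpolation=cv2.INTER_CUBIC)
B=cv2.resize(b[135:255,130:230],None,fx=4,fy=4,interpolation=cv2.INTER_CUBIC)
cv2.imwrite("pics/c0.png",np.hstack([A,B]))
E
```

```text
(no output)
```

View pics/c0.png

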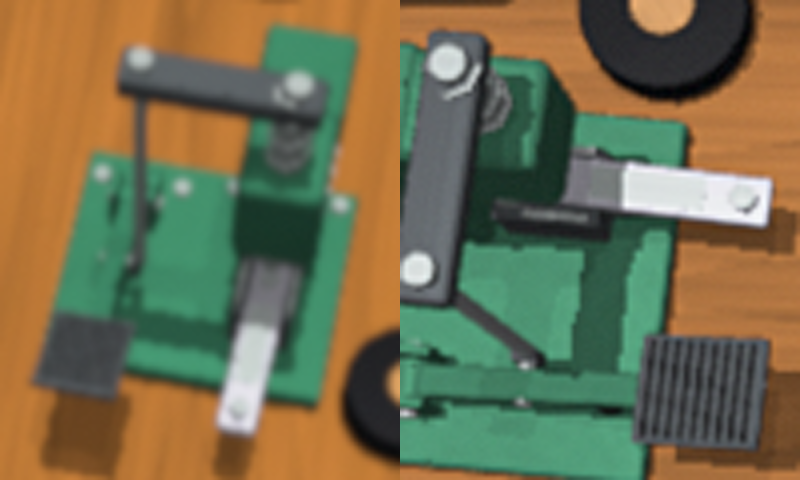

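```bash
cat >> h.py <<'E'
from scipy.optimize import least_squares
def fit(obs,x0):
    # obs: list (d,(u,v),local pt); pose x,y,yaw
    def r(p):
        c,s=np.cos(p[2]),np.sin(p[2]);o=[]
        for d,uv,l in obs:
            o+=list(w2px(d,[p[0]+c*l[0]-s*l[1],p[1]+s*l[0]+c*l[1],l[2]])-np.array(uv))
        return o
    q=least_squares(r,x0,loss="soft_l1");return q.x,np.round(np.array(r(q.x)).reshape(-1,2),1).tolist()
def loc(p,l):
    c,s=np.cos(p[2]),np.sin(p[2]);return np.array([p[0]+c*l[0]-s*l[1],p[1]+s*l[0]+c*l[1]])
E
python3 - <<'E'
from h import *
S=grab("scene");T=grab("top")
cs=lambda x,y:((x+.5)/4-.5+250,(y+.5)/4-.5+55)
ct=lambda x,y:((x-400+.5)/4-.5+130,(y+.5)/4-.5+135)
# press by tread
f=lambda sx,sy:(-.112+sx*.04*np.cos(.3),.125+sy*.0325,.113-sx*.04*np.sin(.3))
ob=[(T,ct(769,340),f(-1,-1)),(T,ct(758,450),f(-1,1)),(T,ct(635,440),f(1,1)),(T,ct(648,335),f(1,-1)),
(S,cs(57,313),f(1,1)),(S,cs(135,320),f(1,-1)),(S,cs(122,398),f(-1,-1)),(S,cs(33,385),f(-1,1))]
p,r=fit(ob,[.65,.15,1.57]);print("press",p,r)
bo=[(T,ct(773,180),(-.075,-.015,.08)),(T,ct(768,226),(-.075,.015,.08)),(T,ct(743,197),(-.059,0,.0885)),
(S,cs(220,427),(-.075,.015,.08)),(S,cs(252,433),(-.075,-.015,.08)),(S,cs(238,410),(-.059,0,.0885)),(S,cs(243,322),(-.019+.0,.015,.08))][:6]
b,r=fit(bo,[.65,.1,1.57]);print("bar",b,r)
# axis from edges at z=.08
e=[px2w(T,*ct(x,y),.08) for x,y in((773,180),(625,162),(768,226),(622,211))]
print(np.round(e,4).tolist(), [np.arctan2(*(e[i+1]-e[i])[[1,0]]) for i in(0,2)])
print("bar from press",loc(p,(-.059,0)))
for q in(b,): 
    c,s=np.cos(p[2]),np.sin(p[2]);d=b[:2]-p[:2];print("bar in press",c*d[0]+s*d[1],-s*d[0]+c*d[1])
for n,uv in dict(c1=(379,181),c2=(463,184),c3=(463,283),c4=(378,282)).items():print(n,px2w(T,*uv,.032))
for n,uv in dict(d1=(434,208),d2=(445,208),d3=(446,267),d4=(434,268)).items():print(n,px2w(T,*uv,.015))
print(px2w(T,357,255,.01),px2w(T,338,314,.01),px2w(T,283,287,.06),px2w(T,275,140,.0))
E
```

```text
press [0.62795651 0.21928045 1.51389761] [[0.0, -1.4], [-0.0, -1.0], [-0.8, 0.1], [-1.0, -1.0], [-1.4, -0.1], [-0.3, 1.7], [-2.1, 0.7], [-1.2, 0.2]]
bar [0.62152437 0.15737821 1.50800077] [[-0.1, -0.7], [-0.2, -0.3], [-0.2, -0.4], [-1.9, 0.4], [-0.2, 0.6], [-0.5, -0.3]]
[[0.63, 0.0812, 0.08], [0.6391, 0.1717, 0.08], [0.6012, 0.083, 0.08], [0.6085, 0.1718, 0.08]] [np.float64(1.46960481178467), np.float64(1.4889192716029735)]
bar from press [0.6246013  0.16037593]
bar in press -0.06216785219619625 0.002901475405786465
c1 [ 0.64735159 -0.3090132   0.032     ]
c2 [ 0.64446062 -0.52251014  0.032     ]
c3 [ 0.39530197 -0.51099634  0.032     ]
c4 [ 0.39335949 -0.30270341  0.032     ]
d1 [ 0.58408048 -0.45164845  0.015     ]
d2 [ 0.58471444 -0.4797595   0.015     ]
d3 [ 0.43487071 -0.47633001  0.015     ]
d4 [ 0.43174846 -0.44624066  0.015     ]
[ 0.46054061 -0.25516115  0.01      ] [ 0.31460662 -0.20743856  0.01      ] [ 0.37534431 -0.0705756   0.06      ] [ 0.76018171 -0.04249923  0.        ]
```

```bash
python3 - <<'E'
from h import *
S=grab("scene");T=grab("top")
cs=lambda x,y:((x+.5)/4-.5+250,(y+.5)/4-.5+55)
ct=lambda x,y:((x-400+.5)/4-.5+130,(y+.5)/4-.5+135)
def ang(d,a,b,z): v=px2w(d,*b,z)-px2w(d,*a,z);return round(float(np.arctan2(v[1],v[0])),3)
print("scene bar",ang(S,cs(252,433),cs(282,325),.08),ang(S,cs(220,427),cs(243,322),.08))
print("base front edge +pi/2",ang(T,ct(687,120),ct(645,475),.01)-np.pi/2, "tread",ang(T,ct(769,340),ct(758,450),.125)-np.pi/2)
print("baseedge scene",ang(S,cs(320,405),cs(355,200),.01))
# automatic white-bar mask in top
im=T["image"].astype(int);m=((im.min(2)>185)&((im.max(2)-im.min(2))<40)).astype(np.uint8);m[:, :165]=0;m[:,240:]=0;m[:170]=0;m[215:]=0
ys,xs=np.nonzero(m);R=cv2.minAreaRect(np.c_[xs,ys].astype(np.float32));print(R)
q=cv2.boxPoints(R);print([np.round(px2w(T,*k,.08)[:2],4).tolist() for k in q])
print("web",px2w(T,196,137,.038),"tip",bot.tip_reach,"cone",px2w(T,347,145,.125), px2w(T,342,160,0))
E
```

```text
scene bar 1.438 1.495
base front edge +pi/2 1.5072036732051033 tread 1.5152036732051033
baseedge scene 1.518
((203.50852966308594, 183.17747497558594), (36.22078323364258, 10.983077049255371), 6.709836959838867)
[[0.6106, 0.1725], [0.638, 0.1709], [0.6294, 0.083], [0.6021, 0.0849]]
web [0.75078323 0.15921936 0.038     ] tip 0.014 cone [ 0.71059761 -0.21558221  0.125     ] [ 0.70970959 -0.21912601  0.        ]
```

apply_moves --pt "39 41 0 0 0 6 0.65" --pt "25 41 0 0 0 7 0.65" --pt "25 41 0 0 0 7 0.65" --pt "25 41 0 0 0 7 0.65" --pt "25 41 0 0 0 7 0.65" --pt "25 41 0 0 0 7 0.65" --pt "25 41 0 0 0 7 0.65" --pt "25 41 0 0 0 7 0.65" --pt "25 41 0 0 0 7 0.65" --pt "25 41 0 0 0 7 0.65" --pt "25 41 0 0 0 6 0.65" --pt "0 0 0 0 0 0 0.65"

```text
time: 1.3
tcp_pos: [0.4013, -0.2384, 0.2216]
eef_rot: [3.137, -0.004, 1.559]
ft_force: [0.5, -0.8, -0.0]
finger_gap: 0.0557
gripper_force: 0.0
```

The press is about (.628,.219) with yaw ≈1.51, and the bar's yaw is ≈1.475–1.49. The grasp point is (.6195,.121). The webbing and cone are clear of the path.

apply_moves --pt "18 30 0 0 0 0 0.65" --pt "18 30 0 0 0 0 0.65" --pt "18 30 0 0 0 0 0.65" --pt "18 30 0 0 0 0 0.65" --pt "18 30 0 0 0 0 0.65" --pt "18 30 0 0 0 0 0.65" --pt "18 30 0 0 0 -1 0.65" --pt "18 30 0 0 0 -1 0.65" --pt "18 30 0 0 0 -1 0.65" --pt "18 30 0 0 0 -1 0.65" --pt "18 30 0 0 0 0 0.65" --pt "20 29 0 0 0 0 0.65"

```text
time: 2.3
tcp_pos: [0.6147, 0.114, 0.2208]
eef_rot: [-3.141, 0.0, 1.473]
ft_force: [0.7, 0.0, 0.3]
finger_gap: 0.0558
gripper_force: 0.0
```

apply_moves --pt "0 0 -30 0 0 0 0.65" --pt "0 0 -10 0 0 0 0.65" --pt "0 0 0 0 0 0 0.65"

```text
time: 2.55
tcp_pos: [0.612, 0.1115, 0.1777]
eef_rot: [-3.135, 0.003, 1.473]
ft_force: [-1.0, -0.1, -0.7]
finger_gap: 0.0554
gripper_force: 0.0
```

```bash
python3 - <<'E'
from h import *
S=grab("scene");T=grab("top");o=get_obs();print(o["tcp_pos"],o["eef_rot"],o["joint_positions"])
a=cv2.resize(S["image"][85:185,250:350],None,fx=4,fy=4,interpolation=cv2.INTER_CUBIC);b=cv2.resize(T["image"][135:235,150:250],None,fx=4,fy=4,interpolation=cv2.INTER_CUBIC)
cv2.imwrite("pics/c1.png",np.hstack([a,b])[:,:,::-1])
E
```

```text
[0.61401619 0.11119891 0.18081272] [-3.14072357e+00  1.09943388e-03  1.47131285e+00] [-0.02188794  0.65195294 -0.33440132  1.62859897  0.25672055  0.90579512
 -0.55168265]
```

View pics/c1.png

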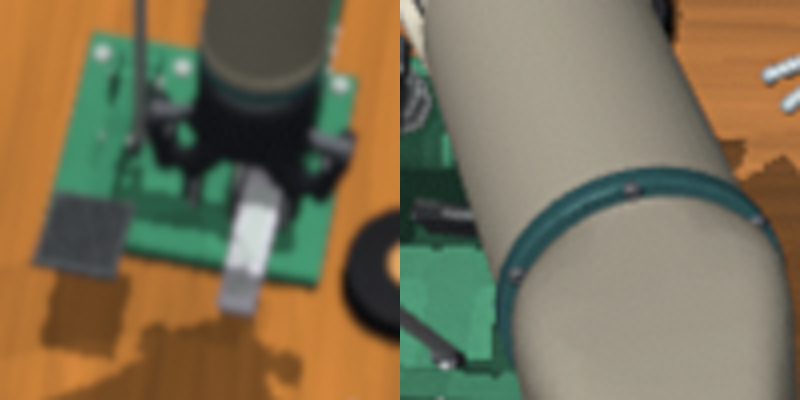

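The crop shows the gripper above the bar's rest, fingers straddling and the bar's outer end in front. I'll correct by a few mm and descend.

apply_moves --pt "5 10 0 0 0 1 0.65" --pt "0 0 -25 0 0 0 0.65" --pt "0 0 -25 0 0 0 0.65" --pt "0 0 -20 0 0 0 0.65" --pt "0 0 -15 0 0 0 0.65" --pt "0 0 0 0 0 0 0.65" --pt "0 0 0 0 0 0 0.65"

```text
time: 3.23
tcp_pos: [0.6199, 0.1228, 0.0965]
eef_rot: [3.141, -0.0, 1.49]
ft_force: [-0.1, 0.2, -0.2]
finger_gap: 0.0557
gripper_force: 0.0
```

```bash
python3 - <<'E'
from h import *
o=get_obs();print(o["tcp_pos"],o["eef_rot"],o["ft_force"])
S=grab("scene")
o=get_obs();print(o["tcp_pos"])
a=cv2.resize(S["image"][85:185,250:350],None,fx=6,fy=6,interpolation=cv2.INTER_CUBIC)
cv2.imwrite("pics/c2.png",a[:,:,::-1])
E
```

```text
[0.61986052 0.12277973 0.09652599] [ 3.14095149e+00 -4.70489406e-04  1.49026987e+00] [-0.0884576   0.20940536 -0.22677086]
[0.62050747 0.12301717 0.09734724]
```

View pics/c2.png

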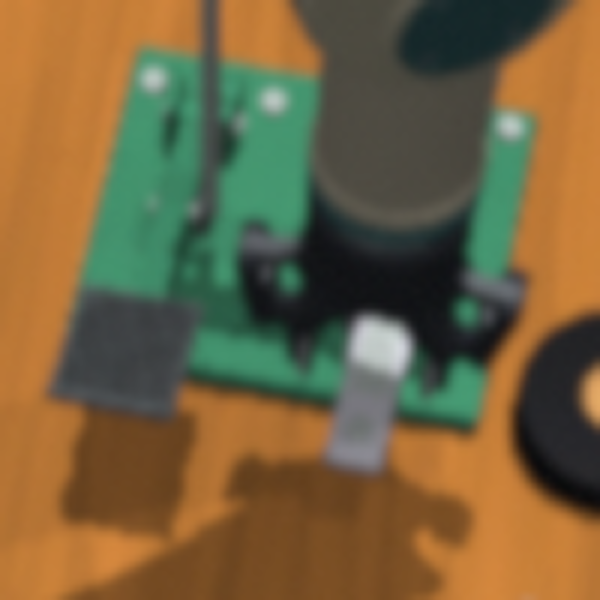

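Fingers straddle the bar, tips at (303,360) and (432,385), bar midway near (377,370). Lower and close.

apply_moves --pt "1 0 -14 0 0 0 0.65" --pt "0 0 0 0 0 0 0.5" --pt "0 0 0 0 0 0 0.3" --pt "0 0 0 0 0 0 0.2" --pt "0 0 0 0 0 0 0.2" --pt "0 0 0 0 0 0 0.2" --pt "0 0 0 0 0 0 0.2" --pt "0 0 0 0 0 0 0.2"

```text
time: 3.95
tcp_pos: [0.6204, 0.1227, 0.082]
eef_rot: [3.141, -0.0, 1.49]
ft_force: [0.1, 0.1, 0.3]
finger_gap: 0.017
gripper_force: 0.0
```

```bash
python3 - <<'E'
from h import *
for i in range(3):
    o=get_obs();print(np.round(o["tcp_pos"],4),np.round(o["eef_rot"],3),o["ft_force"].round(1),o["gripper_force"],o["finger_gap"]);grab("scene")
E
```

```text
[0.6204 0.1227 0.082 ] [ 3.141 -0.     1.49 ] [0.1 0.1 0.3] 0.0 0.016971911208612158
[0.6203 0.1226 0.0819] [ 3.141 -0.     1.49 ] [ 0.  -0.4  0.2] 0.0 0.01715905111395245
[0.6203 0.1226 0.0819] [ 3.141 -0.     1.49 ] [-0.3 -0.1  0.5] 0.0 0.017036416014510596
```

```bash
python3 - <<'E'
from h import *
S=grab("scene");T=grab("top")
a=cv2.resize(S["image"][85:185,250:350],None,fx=4,fy=4,interpolation=cv2.INTER_CUBIC);b=cv2.resize(T["image"][135:235,150:250],None,fx=4,fy=4,interpolation=cv2.INTER_CUBIC)
cv2.imwrite("pics/c3.png",np.hstack([a,b])[:,:,::-1])
E
```

```text
(no output)
```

View pics/c3.png

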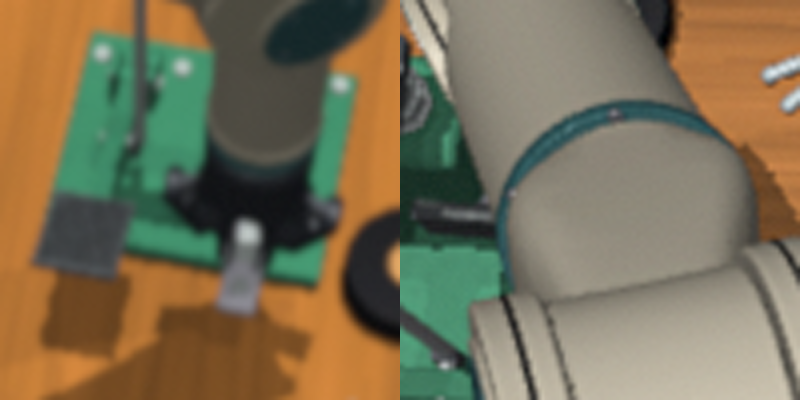

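```bash
python3 - <<'E'
from h import *
S=grab("scene");o=get_obs();t=o["tcp_pos"];c,s=np.cos(1.49),np.sin(1.49)
f=lambda p:np.round((w2px(S,p)-[250,85])*5,0)
print("tip",f(t-[0,0,.014]),"tcp",f(t),"palm",f(t+[0,0,.06]), "bar end",f([.6157,.082,.08]),"stud",f([.617,.098,.0885]), "grasp on bar top",f([.6195,.121,.08]))
for n in(-1,1):print(f(t+np.array([s*.0085*n,-c*.0085*n,-.014])))
a=cv2.resize(S["image"][85:185,250:350],None,fx=5,fy=5,interpolation=cv2.INTER_LANCZOS4)
a=np.clip(a.astype(float)*1.8,0,255).astype(np.uint8)
cv2.imwrite("pics/c4.png",a[:,:,::-1])
E
```

```text
tip [300. 340.] tcp [301. 329.] palm [308. 283.] bar end [286. 389.] stud [292. 359.] grasp on bar top [299. 333.]
[286. 337.]
[313. 342.]
```

View pics/c4.png

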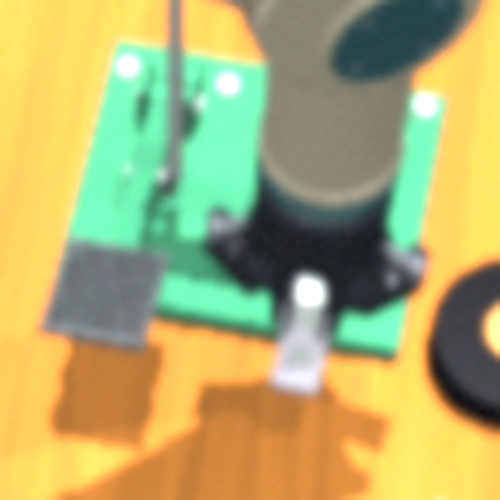

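The fingers read a 17 mm gap with no force, and the bar stays visible under the tips. They seem to have closed above the bar, so I'll probe down gently to find the contact height.

apply_moves --pt "0 0 -2 0 0 0 0.2" --pt "0 0 0 0 0 0 0.2"

```text
time: 4.42
tcp_pos: [0.6201, 0.1225, 0.0795]
eef_rot: [-3.141, 0.0, 1.49]
ft_force: [-1.3, -0.0, 0.5]
finger_gap: 0.017
gripper_force: 0.0
```

apply_moves --pt "0 0 -2 0 0 0 0.2" --pt "0 0 0 0 0 0 0.2"

```text
time: 4.58
tcp_pos: [0.62, 0.1225, 0.0774]
eef_rot: [-3.141, 0.0, 1.49]
ft_force: [-0.2, -0.3, 0.5]
finger_gap: 0.017
gripper_force: 0.0
```

apply_moves --pt "0 0 0 0 0 0 0.65" --pt "0 0 0 0 0 0 0.65" --pt "0 0 0 0 0 0 0.65" --pt "0 0 0 0 0 0 0.65" --pt "0 0 0 0 0 0 0.65" --pt "0 0 -7 0 0 0 0.65" --pt "0 0 0 0 0 0 0.65"

```text
time: 5.17
tcp_pos: [0.6195, 0.1223, 0.0697]
eef_rot: [-3.14, 0.001, 1.49]
ft_force: [0.1, -0.6, 0.2]
finger_gap: 0.0559
gripper_force: 0.0
```

apply_moves --pt "0 0 0 0 0 0 0.4" --pt "0 0 0 0 0 0 0.2" --pt "0 0 0 0 0 0 0.2" --pt "0 0 0 0 0 0 0.2" --pt "0 0 0 0 0 0 0.2" --pt "0 0 0 0 0 0 0.2"

```text
time: 5.67
tcp_pos: [0.6203, 0.1226, 0.0709]
eef_rot: [3.141, -0.0, 1.49]
ft_force: [0.1, 0.3, 1.1]
finger_gap: 0.0169
gripper_force: 0.0
```

```bash
python3 - <<'E'
from h import *
S=grab("scene");o=get_obs();t=o["tcp_pos"];c,s=np.cos(1.49),np.sin(1.49)
u0,v0,k=285,110,8
f=lambda p:tuple(int(x) for x in (w2px(S,p)-[u0,v0]+.5)*k)
a=S["image"][v0:v0+60,u0:u0+50];a=cv2.resize(a,None,fx=k,fy=k,interpolation=cv2.INTER_CUBIC)
a=np.clip(255*(a/255.)**.55,0,255).astype(np.uint8);b=a.copy()
for n in(-1,1):
  for m in(-.011,.011):
    base=t+np.array([s*.0085*n+c*m,-c*.0085*n+s*m,0])
    cv2.line(b,f(base-[0,0,.014]),f(base+[0,0,.04]),(255,0,0),1)
B=lambda x,y,z:f([.6195+c*x-s*y,.157+s*x+c*y,z])
for z,col in((.08,(0,0,255)),(.07,(255,0,255))):
    cv2.polylines(b,[np.array([B(-.075,-.015,z),B(.04,-.015,z),B(.04,.015,z),B(-.075,.015,z)])],True,col,1)
cv2.imwrite("pics/c5.png",np.hstack([a,b])[:,:,::-1])
E
```

```text
(no output)
```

View pics/c5.png

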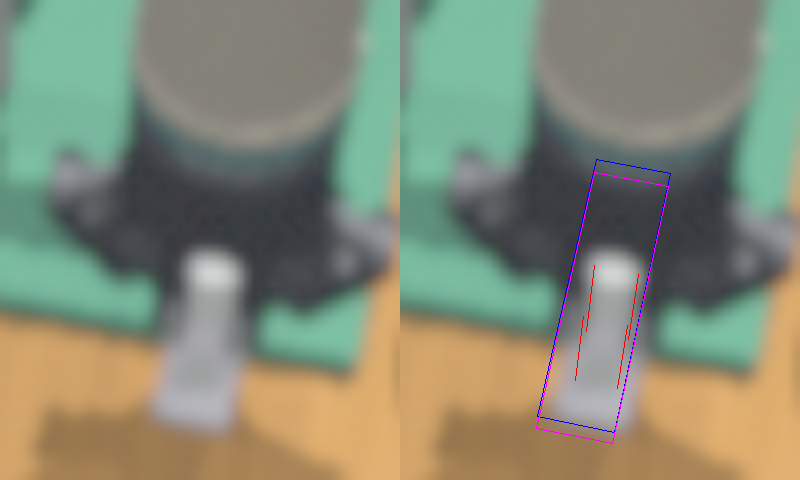

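The image shows the bar end at (152,415)–(232,432). The finger ends are near y≈345, well short of the predicted 385, so the tips still look to be above the bar. Next I'll probe further down with the fingers nearly shut.

apply_moves --pt "0 0 -2 0 0 0 0.2" --pt "0 0 -2 0 0 0 0.2" --pt "0 0 0 0 0 0 0.2"

```text
time: 5.97
tcp_pos: [0.6207, 0.1227, 0.0697]
eef_rot: [3.14, 0.0, 1.49]
ft_force: [-5.3, -2.1, 20.1]
finger_gap: 0.0168
gripper_force: 9.9
```

```bash
python3 - <<'E'
from h import *
o=get_obs();print({k:np.round(v,3).tolist() for k,v in o.items()})
E
```

```text
{'time': 5.967, 'joint_positions': [-0.068, 0.802, -0.288, 1.685, 0.324, 0.701, -0.602], 'joint_vel': [-0.0, -0.001, 0.002, 0.003, 0.001, -0.007, 0.001], 'effort': [-0.399, -48.002, -3.026, -13.284, 0.292, -1.909, -0.017], 'tcp_pos': [0.621, 0.123, 0.07], 'eef_rot': [3.14, 0.0, 1.49], 'ft_force': [-5.25, -2.114, 20.054], 'wrist_torque': [-0.372, 1.275, 0.01], 'gripper_force': 9.941, 'finger_gap': 0.017}
```

Contact is on the bar's top at TCP z≈0.0705, so the tips stand about 24 mm higher than nominal relative to it. The grasp therefore has to be about 9 mm lower. I'll open up and do that.

apply_moves --pt "0 0 4 0 0 0 0.2" --pt "0 0 4 0 0 0 0.6" --pt "0 0 0 0 0 0 0.6" --pt "0 0 0 0 0 0 0.6" --pt "0 0 0 0 0 0 0.6" --pt "0 0 0 0 0 0 0.6" --pt "0 0 -6 0 0 0 0.6" --pt "0 0 0 0 0 0 0.6"

```text
time: 6.63
tcp_pos: [0.6195, 0.1224, 0.0675]
eef_rot: [-3.14, 0.001, 1.49]
ft_force: [-0.5, -0.0, -0.2]
finger_gap: 0.0512
gripper_force: 0.0
```

apply_moves --pt "0 0 -4 0 0 0 0.6" --pt "0 0 -3 0 0 0 0.6" --pt "0 0 0 0 0 0 0.6"

```text
time: 6.88
tcp_pos: [0.6196, 0.1224, 0.0608]
eef_rot: [-3.14, 0.001, 1.49]
ft_force: [0.4, 0.6, 0.2]
finger_gap: 0.0512
gripper_force: 0.0
```

```bash
python3 - <<'E'
from h import *
o=get_obs();print({k:np.round(v,3).tolist() for k,v in o.items()})
E
```

```text
{'time': 6.883, 'joint_positions': [-0.07, 0.814, -0.284, 1.689, 0.327, 0.688, -0.605], 'joint_vel': [0.002, -0.011, -0.003, -0.004, -0.001, 0.012, 0.002], 'effort': [-0.082, -59.416, -3.9, -14.085, 0.026, -0.096, -0.015], 'tcp_pos': [0.62, 0.122, 0.061], 'eef_rot': [-3.14, 0.001, 1.49], 'ft_force': [0.378, 0.645, 0.208], 'wrist_torque': [0.03, -0.004, -0.034], 'gripper_force': 0.0, 'finger_gap': 0.051}
```

apply_moves --pt "0 0 0 0 0 0 0.4" --pt "0 0 0 0 0 0 0.2" --pt "0 0 0 0 0 0 0.1" --pt "0 0 0 0 0 0 0.0" --pt "0 0 0 0 0 0 0.0" --pt "0 0 0 0 0 0 0.0"

```text
time: 7.38
tcp_pos: [0.6206, 0.1227, 0.0622]
eef_rot: [3.141, -0.0, 1.49]
ft_force: [-1.1, 0.0, 2.3]
finger_gap: 0.0277
gripper_force: 59.3
```

Gripped (59 N). Lift 8 mm and draw out along the press's -x.

apply_moves --pt "0 0 4 0 0 0 0" --pt "0 0 4 0 0 0 0" --pt "-1 -15 0 0 0 0 0" --pt "-1 -20 0 0 0 0 0" --pt "-1 -20 0 0 0 0 0" --pt "-1 -20 0 0 0 0 0" --pt "-1 -20 10 0 0 0 0" --pt "0 -20 20 0 0 0 0" --pt "0 -20 20 0 0 0 0" --pt "0 0 0 0 0 0 0"

```text
time: 8.22
tcp_pos: [0.6172, -0.0205, 0.123]
eef_rot: [3.136, 0.005, 1.482]
ft_force: [0.8, -1.0, -1.7]
finger_gap: 0.028
gripper_force: 59.2
```

```bash
python3 - <<'E'
from h import *
S=grab("scene");T=grab("top");o=get_obs();print({k:np.round(v,3).tolist() for k,v in o.items()})
a=cv2.resize(S["image"][70:220,240:380],(560,600),interpolation=cv2.INTER_CUBIC)
cv2.imwrite("pics/d0.png",a[:,:,::-1])
im=T["image"].astype(int);m=((im.min(2)>170)&((im.max(2)-im.min(2))<45)).astype(np.uint8)
n,l,st,ce=cv2.connectedComponentsWithStats(m)
for i in range(1,n):
    if st[i][4]>60: print(st[i],ce[i].round())
E
```

```text
{'time': 8.317, 'joint_positions': [0.183, 0.716, -0.335, 1.705, 0.316, 0.772, -0.388], 'joint_vel': [-0.039, 0.023, -0.026, 0.021, -0.01, -0.006, -0.006], 'effort': [1.624, -58.067, -3.576, -16.406, 0.141, 0.015, 0.04], 'tcp_pos': [0.615, -0.015, 0.12], 'eef_rot': [3.14, 0.001, 1.487], 'ft_force': [0.037, 1.102, -1.728], 'wrist_torque': [-0.013, 0.003, 0.041], 'gripper_force': 59.231, 'finger_gap': 0.028}
[229   0  56  39 855] [251.  25.]
[290   0  29  21 284] [305.   7.]
[282  13  22  27 165] [293.  29.]
[   2   73  165   18 2322] [85. 82.]
[ 55 112  10  31 221] [ 60. 129.]
[216 170  32  15 356] [231. 177.]
[187 179  24  10 194] [198. 183.]
[434 209  13  59 662] [440. 238.]
[343 261   8  32 133] [346. 277.]
[267 263   8  35 162] [270. 280.]
[353 265   6  25 106] [356. 277.]
[277 266   7  29 138] [280. 280.]
[287 267  52  24 916] [312. 279.]
[   0  386  147   34 2696] [ 76. 396.]
[209 405  26  15 337] [221. 412.]
```

View pics/d0.png

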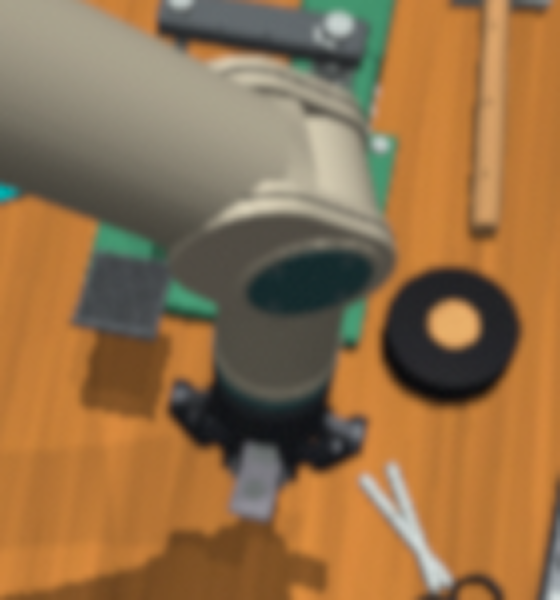

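The bar is held, with its outer end at (255,500). Carry it to the clear bench, turning 90°.

apply_moves --pt "-1 -9 0 0 0 7 0" --pt "-1 -9 0 0 0 7 0" --pt "-1 -9 0 0 0 7 0" --pt "-1 -9 0 0 0 7 0" --pt "-1 -9 0 0 0 7 0" --pt "-1 -9 0 0 0 7 0" --pt "-1 -9 0 0 0 7 0" --pt "-1 -9 0 0 0 7 0" --pt "-1 -9 0 0 0 7 0" --pt "-1 -9 0 0 0 7 0" --pt "-2 -5 0 0 0 7 0" --pt "-2 -5 0 0 0 7 0"

```text
time: 9.32
tcp_pos: [0.6004, -0.1118, 0.1187]
eef_rot: [3.141, -0.002, 2.964]
ft_force: [-0.1, -1.0, -1.6]
finger_gap: 0.028
gripper_force: 59.3
```

apply_moves --pt "0 0 -20 0 0 6 0" --pt "0 0 -25 0 0 0 0" --pt "0 0 -15 0 0 0 0" --pt "0 0 -10 0 0 0 0" --pt "0 0 0 0 0 0 0" --pt "0 0 0 0 0 0 0"

```text
time: 9.82
tcp_pos: [0.6012, -0.1116, 0.0495]
eef_rot: [3.141, -0.001, 3.062]
ft_force: [0.5, -0.8, -1.4]
finger_gap: 0.0279
gripper_force: 59.2
```

```bash
python3 - <<'E'
from h import *
o=get_obs();print({k:np.round(v,3).tolist() for k,v in o.items() if k in("joint_positions","tcp_pos","eef_rot","wrist_torque","ft_force")})
E
```

```text
{'joint_positions': [0.547, 0.897, -0.696, 1.746, 0.775, 0.797, 0.957], 'tcp_pos': [0.601, -0.112, 0.049], 'eef_rot': [3.141, -0.001, 3.062], 'ft_force': [0.522, -0.848, -1.363], 'wrist_torque': [-0.014, -0.072, 0.038]}
```

apply_moves --pt "0 0 -15 0 0 0 0" --pt "0 0 -9 0 0 0 0" --pt "0 0 0 0 0 0 0"

```text
time: 10.07
tcp_pos: [0.5999, -0.1127, 0.024]
eef_rot: [-3.141, -0.003, 3.061]
ft_force: [-0.8, 0.4, -2.0]
finger_gap: 0.0279
gripper_force: 59.2
```

apply_moves --pt "0 0 -3 0 0 0 0" --pt "0 0 -3 0 0 0 0" --pt "0 0 0 0 0 0 0"

```text
time: 10.32
tcp_pos: [0.6011, -0.1124, 0.0195]
eef_rot: [-3.142, -0.0, 3.061]
ft_force: [-0.6, 0.3, -0.1]
finger_gap: 0.028
gripper_force: 59.2
```

apply_moves --pt "0 0 -2 0 0 0 0" --pt "0 0 -2 0 0 0 0" --pt "0 0 0 0 0 0 0"

```text
time: 10.57
tcp_pos: [0.6011, -0.1125, 0.0156]
eef_rot: [-3.142, -0.0, 3.061]
ft_force: [-0.5, -0.2, -2.2]
finger_gap: 0.0274
gripper_force: 59.2
```

apply_moves --pt "0 0 -2 0 0 0 0" --pt "0 0 0 0 0 0 0"

```text
time: 10.73
tcp_pos: [0.6011, -0.1124, 0.0136]
eef_rot: [-3.142, -0.0, 3.061]
ft_force: [-0.1, -0.0, -1.7]
finger_gap: 0.0281
gripper_force: 59.2
```

apply_moves --pt "0 0 -2 0 0 0 0" --pt "0 0 0 0 0 0 0"

```text
time: 10.9
tcp_pos: [0.6011, -0.1124, 0.0115]
eef_rot: [-3.142, -0.0, 3.061]
ft_force: [0.9, 0.4, -0.9]
finger_gap: 0.0279
gripper_force: 59.2
```

```bash
python3 - <<'E'
from h import *
T=grab("top");S=grab("scene");o=get_obs();print({k:np.round(v,3).tolist() for k,v in o.items() if k in("joint_positions","tcp_pos","eef_rot","wrist_torque","ft_force","finger_gap")})
a=cv2.resize(S["image"][150:270,215:335],(480,480),interpolation=cv2.INTER_CUBIC)
cv2.imwrite("pics/d1.png",a[:,:,::-1])
def comps(D):
    im=D["image"].astype(int);m=((im.min(2)>110)&((im.max(2)-im.min(2))<40)).astype(np.uint8)
    n,l,st,ce=cv2.connectedComponentsWithStats(m)
    for i in range(1,n):
        if 40<st[i][4]<1500 and 140<ce[i][1]<330: print(st[i],ce[i].round())
comps(S);print();comps(T)
E
```

```text
{'joint_positions': [0.525, 0.946, -0.654, 1.756, 0.825, 0.737, 0.918], 'tcp_pos': [0.601, -0.112, 0.012], 'eef_rot': [-3.142, -0.0, 3.061], 'ft_force': [0.166, 0.182, -1.677], 'wrist_torque': [-0.016, -0.055, 0.008], 'finger_gap': 0.028}
[307 135  11  21 163] [312. 145.]
[ 171  153   49   38 1020] [190. 170.]
[330 187  23  31 178] [342. 202.]
[379 190  32  24 506] [394. 202.]
[375 211  32  25 546] [391. 223.]
[258 215  28  15 275] [271. 222.]
[299 225   8  10  46] [303. 230.]
[197 240  47  27 485] [220. 253.]

[240 134  40  29 265] [260. 148.]
[136 145  11  10  83] [141. 150.]
[136 173   8  37  81] [141. 192.]
[180 178  31  11 276] [195. 183.]
[ 547  183   13  128 1011] [555. 234.]
[129 197  10  10  75] [133. 202.]
[292 202  16  42 481] [299. 223.]
[330 254  27  61 730] [343. 285.]
```

No contact yet even at nominal tip z<0, which confirms the 24 mm offset; contact is expected near TCP −8 mm. I'll keep going gently.

apply_moves --pt "0 0 -4 0 0 0 0" --pt "0 0 -4 0 0 0 0" --pt "0 0 -3 0 0 0 0" --pt "0 0 0 0 0 0 0"

```text
time: 11.33
tcp_pos: [0.6006, -0.1124, -0.0001]
eef_rot: [-3.142, -0.002, 3.061]
ft_force: [-0.5, -0.1, -1.5]
finger_gap: 0.0279
gripper_force: 59.2
```

apply_moves --pt "0 0 -2 0 0 0 0" --pt "0 0 -2 0 0 0 0" --pt "0 0 0 0 0 0 0"

```text
time: 11.58
tcp_pos: [0.6011, -0.1124, -0.0036]
eef_rot: [3.142, -0.001, 3.061]
ft_force: [-1.2, -0.2, -2.1]
finger_gap: 0.0278
gripper_force: 59.2
```

apply_moves --pt "0 0 -2 0 0 0 0" --pt "0 0 0 0 0 0 0"

```text
time: 11.75
tcp_pos: [0.6011, -0.1124, -0.0054]
eef_rot: [-3.142, -0.0, 3.061]
ft_force: [0.1, 0.5, -0.9]
finger_gap: 0.0282
gripper_force: 59.2
```

apply_moves --pt "0 0 -1.5 0 0 0 0" --pt "0 0 0 0 0 0 0"

```text
time: 11.92
tcp_pos: [0.6011, -0.1124, -0.0069]
eef_rot: [-3.142, -0.0, 3.061]
ft_force: [0.0, 0.4, -1.6]
finger_gap: 0.0278
gripper_force: 59.2
```

apply_moves --pt "0 0 -1.5 0 0 0 0" --pt "0 0 0 0 0 0 0"

```text
time: 12.08
tcp_pos: [0.6014, -0.1124, -0.0078]
eef_rot: [-3.141, 0.0, 3.061]
ft_force: [-0.4, -0.6, 2.1]
finger_gap: 0.0281
gripper_force: 59.6
```

Contact. Release, rise, turn back 180° and shift 70 mm along the bar.

apply_moves --pt "0 0 0.5 0 0 0 0.6" --pt "0 0 0 0 0 0 0.6" --pt "0 0 0 0 0 0 0.6" --pt "0 0 0 0 0 0 0.6" --pt "0 0 15 0 0 0 0.6" --pt "0 0 25 0 0 0 0.6" --pt "-10 1 0 0 0 -7 0.6" --pt "-10 1 0 0 0 -7 0.6" --pt "-10 1 0 0 0 -7 0.6" --pt "-10 1 0 0 0 -7 0.6" --pt "-10 1 0 0 0 -7 0.6" --pt "-10 1 0 0 0 -7 0.6"

```text
time: 13.08
tcp_pos: [0.5413, -0.1062, 0.0335]
eef_rot: [3.141, 0.001, 2.322]
ft_force: [-0.2, -0.2, 0.4]
finger_gap: 0.0513
gripper_force: 0.0
```

apply_moves --pt "-10 0 0 0 0 -7 0.6" --pt "0 0 0 0 0 -7 0.6" --pt "0 0 0 0 0 -7 0.6" --pt "0 0 0 0 0 -7 0.6" --pt "0 0 0 0 0 -7 0.6" --pt "0 0 0 0 0 -7 0.6" --pt "0 0 0 0 0 -7 0.6" --pt "0 0 0 0 0 -7 0.6" --pt "0 0 0 0 0 -7 0.6" --pt "0 0 0 0 0 -7 0.6" --pt "0 0 0 0 0 -7 0.6" --pt "0 0 0 0 0 -7 0.6"

```text
time: 14.08
tcp_pos: [0.5318, -0.1057, 0.0334]
eef_rot: [3.141, -0.002, 0.857]
ft_force: [-1.3, -0.3, 0.2]
finger_gap: 0.0511
gripper_force: 0.0
```

apply_moves --pt "0 0 0 0 0 -7 0.6" --pt "0 0 0 0 0 -7 0.6" --pt "0 0 0 0 0 -7 0.6" --pt "0 0 0 0 0 -7 0.6" --pt "0 0 0 0 0 -7 0.6" --pt "0 0 0 0 0 -7 0.6" --pt "0 0 0 0 0 -7 0.6" --pt "0 0 0 0 0 -5 0.6" --pt "0 0 0 0 0 0 0.6" --pt "0 0 0 0 0 0 0.6"

```text
time: 14.92
tcp_pos: [0.5317, -0.1057, 0.0329]
eef_rot: [-3.141, -0.001, -0.077]
ft_force: [0.2, -0.5, 0.4]
finger_gap: 0.0512
gripper_force: 0.0
```

```bash
python3 - <<'E'
from h import *
T=grab("top");S=grab("scene");o=get_obs();print({k:np.round(v,4).tolist() for k,v in o.items() if k in("joint_positions","tcp_pos","eef_rot","ft_force","finger_gap")})
np.save("S1.npy",S["image"])
im=S["image"].astype(int);sub=im[205:250,230:320]
m=((im.min(2)>110)&((im.max(2)-im.min(2))<45)).astype(np.uint8)
n,l,st,ce=cv2.connectedComponentsWithStats(m)
for i in range(1,n):
    if 40<st[i][4]<1500 and 190<ce[i][1]<270 and 180<ce[i][0]<330:
        ys,xs=np.nonzero(l==i);q=cv2.boxPoints(cv2.minAreaRect(np.c_[xs,ys].astype(np.float32)));print(st[i],[np.round(px2w(S,*k,.01)[:2],3).tolist() for k in q])
c=px2w(S,271,222,.01);print(c)
print("pred ends px",w2px(S,[.5652+.0748,-.1095-.006,.01]),w2px(S,[.5652-.0748,-.1095+.006,.01]))
E
```

```text
{'joint_positions': [0.0645, 0.7644, 0.1246, 1.9636, -0.2121, 0.4254, -1.3004], 'tcp_pos': [0.5315, -0.106, 0.0327], 'eef_rot': [-3.1408, -0.0006, -0.0779], 'ft_force': [0.1683, 0.5066, 0.0027], 'finger_gap': 0.0514}
[275 221  32  16 286] [[0.542, -0.122], [0.545, -0.092], [0.64, -0.103], [0.636, -0.133]]
[198 240  47  27 497] [[0.316, -0.213], [0.323, -0.182], [0.468, -0.222], [0.46, -0.252]]
[ 0.52820256 -0.10058177  0.01      ]
pred ends px [306.22493632 231.38948294] [258.83129978 221.29422956]
```

apply_moves --pt "0 0 -15 0 0 0 0.6" --pt "0 0 -15 0 0 0 0.6" --pt "0 0 -7 0 0 0 0.6" --pt "0 0 -3 0 0 0 0.6" --pt "0 0 0 0 0 0 0.6" --pt "0 0 0 0 0 0 0.3" --pt "0 0 0 0 0 0 0.0" --pt "0 0 0 0 0 0 0.0" --pt "0 0 0 0 0 0 0.0" --pt "0 0 0 0 0 0 0.0" --pt "0 0 0 0 0 0 0.0"

```text
time: 15.93
tcp_pos: [0.5317, -0.1065, -0.0068]
eef_rot: [3.141, -0.001, -0.08]
ft_force: [-0.8, -0.3, 6.5]
finger_gap: 0.0279
gripper_force: 59.8
```

apply_moves --pt "0 0 10 0 0 0 0" --pt "0 0 30 0 0 0 0" --pt "0 0 35 0 0 0 0" --pt "0 0 35 0 0 0 0" --pt "7 0 20 0 0 7 0" --pt "8 0 0 0 0 7 0" --pt "8 0 0 0 0 7 0" --pt "8 5 0 0 0 7 0" --pt "8 10 0 0 0 7 0" --pt "8 10 0 0 0 7 0" --pt "8 10 0 0 0 7 0" --pt "8 10 0 0 0 7 0"

```text
time: 16.93
tcp_pos: [0.5942, -0.0611, 0.1228]
eef_rot: [3.141, 0.001, 0.903]
ft_force: [-0.4, -0.3, -1.9]
finger_gap: 0.028
gripper_force: 59.7
```

apply_moves --pt "8 10 0 0 0 7 0" --pt "8 15 0 0 0 7 0" --pt "3 20 0 0 0 7 0" --pt "0 20 0 0 0 7 0" --pt "0 10 0 0 0 6.5 0" --pt "0 0 0 0 0 0 0" --pt "0 0 0 0 0 0 0"

```text
time: 17.52
tcp_pos: [0.613, 0.0135, 0.1225]
eef_rot: [-3.141, 0.001, 1.497]
ft_force: [-0.8, -0.3, -1.5]
finger_gap: 0.0277
gripper_force: 59.6
```

```bash
python3 - <<'E'
from h import *
T=grab("top");S=grab("scene");o=get_obs();print({k:np.round(v,4).tolist() for k,v in o.items() if k in("joint_positions","tcp_pos","eef_rot","ft_force","finger_gap","gripper_force")})
E
```

```text
{'joint_positions': [0.088, 0.7023, -0.25, 1.711, 0.2371, 0.7584, -0.3542], 'tcp_pos': [0.6131, 0.0116, 0.1224], 'eef_rot': [-3.1414, 0.0018, 1.4948], 'ft_force': [-0.3943, -0.7743, -1.156], 'gripper_force': 59.6352, 'finger_gap': 0.028}
```

apply_moves --pt "0 0 -20 0 0 0 0" --pt "0 0 -20 0 0 0 0" --pt "0 0 -11 0 0 0 0" --pt "0 0 0 0 0 0 0" --pt "0 0 0 0 0 0 0"

```text
time: 18.03
tcp_pos: [0.6129, 0.0127, 0.071]
eef_rot: [-3.14, 0.001, 1.497]
ft_force: [0.3, -0.5, -1.8]
finger_gap: 0.0278
gripper_force: 59.6
```

apply_moves --pt "1 15 0 0 0 0 0" --pt "1 15 0 0 0 0 0" --pt "1 15 0 0 0 0 0" --pt "1 12 0 0 0 0 0" --pt "1 10 0 0 0 0 0" --pt "0 0 0 0 0 0 0" --pt "0 0 0 0 0 0 0"

```text
time: 18.62
tcp_pos: [0.6185, 0.0808, 0.0718]
eef_rot: [3.141, 0.0, 1.5]
ft_force: [1.1, -0.9, -1.9]
finger_gap: 0.028
gripper_force: 59.6
```

apply_moves --pt "1 10 0 0 0 0 0" --pt "1 10 0 0 0 0 0" --pt "0 10 0 0 0 0 0" --pt "0 5 0 0 0 0 0" --pt "0 0 0 0 0 0 0" --pt "0 0 0 0 0 0 0"

```text
time: 19.12
tcp_pos: [0.62, 0.1162, 0.0712]
eef_rot: [-3.141, 0.0, 1.5]
ft_force: [-0.6, 0.1, -1.5]
finger_gap: 0.028
gripper_force: 59.6
```

apply_moves --pt "0 0 -2 0 0 0 0" --pt "0 0 -2 0 0 0 0" --pt "0 0 -2 0 0 0 0" --pt "0 0 0 0 0 0 0"

```text
time: 19.45
tcp_pos: [0.6199, 0.1149, 0.0647]
eef_rot: [-3.141, 0.001, 1.498]
ft_force: [-0.9, -0.4, -2.1]
finger_gap: 0.0278
gripper_force: 59.6
```

apply_moves --pt "0 0 -1.5 0 0 0 0" --pt "0 0 0 0 0 0 0"

```text
time: 19.62
tcp_pos: [0.6202, 0.1154, 0.0636]
eef_rot: [-3.141, 0.0, 1.499]
ft_force: [-0.3, -0.5, -1.0]
finger_gap: 0.0274
gripper_force: 59.7
```

apply_moves --pt "0 2 0 0 0 0 0" --pt "0 2 0 0 0 0 0" --pt "0 2 0 0 0 0 0" --pt "0 0 0 0 0 0 0"

```text
time: 19.95
tcp_pos: [0.6202, 0.1227, 0.0639]
eef_rot: [3.141, -0.001, 1.5]
ft_force: [-0.3, 0.6, -0.8]
finger_gap: 0.028
gripper_force: 59.7
```

apply_moves --pt "0 1.5 0 0 0 0 0" --pt "0 0 0 0 0 0 0"

```text
time: 20.12
tcp_pos: [0.6202, 0.1236, 0.0639]
eef_rot: [3.142, -0.0, 1.5]
ft_force: [0.2, -0.3, -1.5]
finger_gap: 0.0277
gripper_force: 59.7
```

apply_moves --pt "0 1.5 0 0 0 0 0" --pt "0 0 0 0 0 0 0"

```text
time: 20.28
tcp_pos: [0.6202, 0.125, 0.0638]
eef_rot: [3.142, -0.0, 1.499]
ft_force: [-0.2, -0.7, -1.6]
finger_gap: 0.0277
gripper_force: 59.7
```

apply_moves --pt "0 1.5 0 0 0 0 0" --pt "0 0 0 0 0 0 0"

```text
time: 20.45
tcp_pos: [0.6203, 0.1265, 0.0639]
eef_rot: [3.141, -0.0, 1.499]
ft_force: [0.1, 1.0, -1.0]
finger_gap: 0.0279
gripper_force: 59.7
```

apply_moves --pt "0 1.5 0 0 0 0 0" --pt "0 0 0 0 0 0 0"

```text
time: 20.62
tcp_pos: [0.6203, 0.128, 0.0638]
eef_rot: [3.142, -0.0, 1.499]
ft_force: [0.1, 0.1, -1.7]
finger_gap: 0.0275
gripper_force: 59.7
```

apply_moves --pt "0 1.5 0 0 0 0 0" --pt "0 0 0 0 0 0 0"

```text
time: 20.78
tcp_pos: [0.6202, 0.1295, 0.0638]
eef_rot: [3.142, -0.0, 1.499]
ft_force: [0.7, 0.3, -1.4]
finger_gap: 0.0275
gripper_force: 59.7
```

```bash
python3 - <<'E'
from h import *
S=grab("scene");T=grab("top")
s0=cv2.imread("pics/s0.png")[:,:,::-1].astype(int);t0=cv2.imread("pics/t0.png")[:,:,::-1].astype(int)
sat=lambda im:(im.max(2)-im.min(2))/np.maximum(im.max(2),1)
for nm,im in(("before",s0),("now",S["image"].astype(int))):
    s=sat(im);print(nm)
    for v in range(146,172,1): print(v,(100*s[v,296:326]).astype(int).tolist()) if v%2==0 else 0
E
```

```text
before
146 [54, 54, 54, 54, 54, 55, 54, 54, 54, 52, 35, 12, 5, 3, 4, 4, 4, 4, 4, 4, 4, 7, 26, 48, 55, 53, 54, 55, 55, 55]
148 [55, 54, 54, 55, 54, 54, 55, 55, 54, 47, 25, 8, 4, 3, 4, 4, 5, 4, 3, 3, 6, 20, 46, 54, 55, 54, 55, 54, 54, 55]
150 [30, 33, 42, 49, 50, 52, 54, 53, 50, 30, 10, 5, 2, 2, 3, 3, 3, 2, 2, 4, 11, 36, 52, 54, 54, 54, 54, 54, 55, 54]
152 [68, 67, 64, 61, 59, 57, 49, 38, 15, 3, 4, 3, 3, 2, 2, 3, 2, 2, 3, 4, 12, 42, 53, 54, 54, 54, 54, 53, 54, 54]
154 [71, 71, 71, 70, 70, 71, 70, 66, 43, 11, 3, 3, 2, 2, 2, 2, 2, 2, 4, 2, 5, 23, 34, 39, 45, 49, 50, 52, 53, 54]
156 [71, 70, 71, 71, 71, 71, 70, 62, 36, 10, 3, 3, 3, 3, 3, 3, 2, 2, 3, 20, 53, 67, 68, 66, 65, 63, 62, 60, 55, 50]
158 [71, 71, 71, 71, 71, 71, 68, 51, 20, 4, 3, 4, 3, 3, 3, 3, 2, 3, 11, 43, 66, 71, 72, 72, 71, 71, 71, 71, 70, 71]
160 [71, 71, 70, 71, 71, 71, 66, 45, 14, 3, 3, 3, 4, 4, 5, 3, 3, 3, 22, 58, 70, 72, 72, 71, 71, 70, 71, 71, 71, 71]
162 [71, 70, 70, 71, 71, 71, 69, 61, 43, 19, 6, 3, 4, 4, 4, 4, 3, 13, 43, 66, 71, 71, 71, 71, 71, 71, 71, 71, 71, 71]
164 [71, 71, 70, 70, 71, 71, 71, 71, 69, 66, 60, 54, 
[... 1287 characters left out ...]
 7, 5, 5, 5, 5, 5, 5, 4, 3, 15, 44, 66, 70, 71, 71, 71, 70, 70, 71, 71, 70, 71]
162 [70, 70, 70, 70, 69, 70, 65, 51, 37, 28, 21, 14, 9, 7, 6, 6, 12, 34, 58, 68, 69, 72, 70, 71, 69, 70, 70, 71, 71, 71]
164 [70, 71, 69, 70, 71, 69, 70, 70, 68, 67, 66, 63, 60, 58, 56, 55, 58, 65, 69, 69, 70, 70, 71, 70, 70, 70, 70, 70, 71, 71]
166 [71, 70, 70, 69, 68, 69, 69, 70, 69, 69, 69, 69, 70, 70, 70, 70, 70, 70, 69, 69, 70, 70, 69, 69, 70, 69, 69, 70, 70, 70]
168 [71, 69, 68, 70, 70, 69, 69, 69, 70, 70, 70, 69, 70, 70, 70, 69, 69, 71, 70, 70, 70, 71, 70, 70, 70, 70, 70, 71, 71, 72]
170 [70, 70, 70, 69, 69, 70, 70, 70, 69, 71, 70, 71, 70, 70, 71, 71, 70, 70, 72, 71, 70, 70, 70, 70, 70, 71, 71, 70, 70, 71]
```

The bar's end is within ~1 mm of the original position, so stop contact should be near. Continue.

apply_moves --pt "0 1 0 0 0 0 0" --pt "0 0 0 0 0 0 0"

```text
time: 21.05
tcp_pos: [0.6203, 0.1303, 0.0638]
eef_rot: [3.142, -0.0, 1.499]
ft_force: [0.5, 0.7, -1.2]
finger_gap: 0.0276
gripper_force: 59.7
```

apply_moves --pt "0 1 0 0 0 0 0" --pt "0 0 0 0 0 0 0"

```text
time: 21.22
tcp_pos: [0.6203, 0.1312, 0.0638]
eef_rot: [3.142, 0.0, 1.499]
ft_force: [0.8, -0.5, -2.0]
finger_gap: 0.0278
gripper_force: 59.7
```

apply_moves --pt "0 1 0 0 0 0 0" --pt "0 0 0 0 0 0 0"

```text
time: 21.38
tcp_pos: [0.6202, 0.1312, 0.0637]
eef_rot: [-3.141, 0.001, 1.499]
ft_force: [-0.5, -2.0, -1.2]
finger_gap: 0.028
gripper_force: 59.7
```

apply_moves --pt "0 1 0 0 0 0 0" --pt "0 0 0 0 0 0 0"

```text
time: 21.55
tcp_pos: [0.6202, 0.1312, 0.0637]
eef_rot: [-3.141, 0.002, 1.498]
ft_force: [0.1, -5.2, -1.4]
finger_gap: 0.0276
gripper_force: 59.7
```

Home against the stop (Fy −5 N). Seat on the bed, release and rise.

apply_moves --pt "0 -0.5 -1 0 0 0 0" --pt "0 0 0 0 0 0 0" --pt "0 0 0 0 0 0 0.35" --pt "0 0 0 0 0 0 0.5" --pt "0 0 0 0 0 0 0.6" --pt "0 0 0 0 0 0 0.6" --pt "0 0 0 0 0 0 0.6" --pt "0 0 10 0 0 0 0.6" --pt "0 0 15 0 0 0 0.6"

```text
time: 22.3
tcp_pos: [0.619, 0.1328, 0.0872]
eef_rot: [-3.139, 0.0, 1.5]
ft_force: [0.6, -0.3, -0.6]
finger_gap: 0.0515
gripper_force: 0.0
```

apply_moves --pt "0 -10 30 0 0 0 0.4" --pt "0 -15 35 0 0 0 0.2" --pt "0 -15 35 0 0 0 0" --pt "0 0 10 0 0 0 0" --pt "0 0 0 0 0 0 0" --pt "0 0 0 0 0 0 0"

```text
time: 22.8
tcp_pos: [0.6203, 0.0933, 0.1985]
eef_rot: [3.14, -0.001, 1.499]
ft_force: [-0.2, 0.8, 0.5]
finger_gap: -0.0001
gripper_force: 0.0
```

```bash
python3 - <<'E'
from h import *
S=grab("scene");o=get_obs();print({k:np.round(v,4).tolist() for k,v in o.items() if k in("joint_positions","tcp_pos","eef_rot","ft_force","finger_gap","gripper_force")})
s=(lambda im:(im.max(2)-im.min(2))/np.maximum(im.max(2),1))(S["image"].astype(int))
for v in range(146,168,2): print(v,(100*s[v,300:322]).astype(int).tolist())
p=[.628,.2193,1.51];print("tread rest, end:",loc(p,(-.112,.125)),loc(p,(-.124,.125)))
E
```

```text
{'joint_positions': [-0.0358, 0.6293, -0.2608, 1.6065, 0.1891, 0.932, -0.4328], 'tcp_pos': [0.6194, 0.0934, 0.1972], 'eef_rot': [-3.1401, -0.0005, 1.5001], 'ft_force': [-0.0576, -0.9384, -0.8721], 'gripper_force': 0.0, 'finger_gap': 0.0003}
146 [54, 55, 53, 54, 53, 42, 17, 5, 3, 3, 4, 4, 4, 4, 3, 4, 6, 17, 44, 54, 54, 54]
148 [54, 54, 55, 54, 50, 34, 12, 4, 3, 3, 4, 4, 4, 4, 4, 5, 13, 40, 53, 54, 54, 55]
150 [50, 52, 54, 52, 37, 14, 6, 4, 3, 2, 3, 3, 2, 2, 4, 7, 26, 50, 54, 54, 54, 53]
152 [58, 55, 49, 32, 7, 2, 5, 3, 3, 3, 3, 3, 3, 3, 5, 7, 36, 53, 54, 54, 54, 54]
154 [71, 70, 69, 55, 25, 5, 4, 3, 3, 4, 4, 3, 3, 4, 4, 1, 17, 27, 33, 38, 43, 47]
156 [71, 71, 68, 53, 23, 5, 3, 3, 3, 3, 3, 3, 4, 3, 13, 45, 66, 69, 67, 66, 64, 63]
158 [70, 70, 66, 50, 23, 5, 4, 3, 3, 2, 3, 3, 4, 6, 34, 63, 70, 71, 71, 72, 71, 71]
160 [70, 70, 67, 53, 28, 7, 4, 5, 5, 5, 4, 4, 6, 28, 56, 69, 71, 71, 72, 71, 71, 71]
162 [70, 71, 70, 66, 60, 48, 35, 28, 23, 17, 13, 12, 25, 51, 66, 70, 71, 71, 71, 71, 71, 70]
164 [70, 70, 71, 71, 70, 70, 69, 68, 66, 64, 62, 61, 65, 69, 70, 70, 70, 71, 70, 70, 71, 70]
166 [70, 71, 71, 70, 70, 70, 70, 71, 71, 70, 69, 70, 70, 70, 71, 70, 71, 70, 71, 70, 71, 71]
tread rest, end: [0.49642595 0.11510178] [0.49569684 0.10312395]
```

Bar stayed in place. Now over the tread with closed fingers.

apply_moves --pt "-20 2 0 0 0 0 0" --pt "-20 3 0 0 0 0 0" --pt "-20 2 0 0 0 0 0" --pt "-20 3 0 0 0 0 0" --pt "-20 2 0 0 0 0 0" --pt "-20 2 0 0 0 0 0" --pt "-3 0 -15 0 0 0 0" --pt "0 0 -20 0 0 0 0" --pt "0 0 -20 0 0 0 0" --pt "0 0 -15 0 0 0 0" --pt "0 0 0 0 0 0 0" --pt "0 0 0 0 0 0 0"

```text
time: 23.85
tcp_pos: [0.4955, 0.1071, 0.1262]
eef_rot: [-3.137, 0.001, 1.501]
ft_force: [0.4, 0.2, 1.2]
finger_gap: 0.0001
gripper_force: 0.0
```

```bash
python3 - <<'E'
from h import *
o=get_obs();print({k:np.round(v,4).tolist() for k,v in o.items() if k in("joint_positions","tcp_pos","eef_rot","ft_force","finger_gap")})
E
```

```text
{'joint_positions': [-0.1052, 0.5758, -0.2378, 1.9962, 0.228, 0.5992, -0.5659], 'tcp_pos': [0.4955, 0.1071, 0.1262], 'eef_rot': [-3.1371, 0.0009, 1.5006], 'ft_force': [0.3552, 0.1842, 1.2051], 'finger_gap': 0.0001}
```

apply_moves --pt "0 2 -8 0 0 0 0" --pt "0 2 -8 0 0 0 0" --pt "0 0 -6 0 0 0 0" --pt "0 0 0 0 0 0 0"

```text
time: 24.18
tcp_pos: [0.4973, 0.1113, 0.1051]
eef_rot: [-3.142, -0.001, 1.5]
ft_force: [-0.5, 1.7, 2.8]
finger_gap: 0.0001
gripper_force: 1.5
```

apply_moves --pt "0 -1 -6 0 0 0 0" --pt "0 -2 -6 0 0 0 0" --pt "0 -1 -6 0 0 0 0" --pt "0 0 0 0 0 0 0"

```text
time: 24.52
tcp_pos: [0.4972, 0.1059, 0.087]
eef_rot: [-3.141, 0.001, 1.499]
ft_force: [0.6, -1.0, 3.7]
finger_gap: 0.0001
gripper_force: 2.0
```

apply_moves --pt "0 -1 -5 0 0 0 0" --pt "0 -1 -5 0 0 0 0" --pt "0 0 0 0 0 0 0"

```text
time: 24.77
tcp_pos: [0.4972, 0.1038, 0.0773]
eef_rot: [-3.141, 0.001, 1.498]
ft_force: [-0.2, -2.5, 5.8]
finger_gap: 0.0001
gripper_force: 2.2
```

Pedal is moving as expected (contact at ~0.105). Continue towards TCP ≈0.055.

apply_moves --pt "0 -1 -5 0 0 0 0" --pt "0 -1 -5 0 0 0 0" --pt "0 0 0 0 0 0 0"

```text
time: 25.02
tcp_pos: [0.4973, 0.102, 0.0678]
eef_rot: [-3.142, 0.001, 1.499]
ft_force: [-0.8, -2.3, 5.6]
finger_gap: 0.0003
gripper_force: 2.9
```

apply_moves --pt "0 -1 -4 0 0 0 0" --pt "0 -1 -4 0 0 0 0" --pt "0 0 0 0 0 0 0"

```text
time: 25.27
tcp_pos: [0.4972, 0.1008, 0.0602]
eef_rot: [3.141, -0.0, 1.499]
ft_force: [-2.3, 0.3, 9.0]
finger_gap: -0.0002
gripper_force: 4.3
```

apply_moves --pt "0 0 -3 0 0 0 0" --pt "0 0 -2 0 0 0 0" --pt "0 0 0 0 0 0 0"

```text
time: 25.52
tcp_pos: [0.4972, 0.1002, 0.0554]
eef_rot: [3.142, 0.001, 1.499]
ft_force: [-2.3, -2.1, 10.3]
finger_gap: 0.0003
gripper_force: 5.0
```

apply_moves --pt "0 0 -2 0 0 0 0" --pt "0 0 0 0 0 0 0"

```text
time: 25.68
tcp_pos: [0.4972, 0.1, 0.0535]
eef_rot: [3.142, 0.001, 1.499]
ft_force: [-2.1, -2.0, 10.4]
finger_gap: -0.0003
gripper_force: 5.5
```

apply_moves --pt "0 0 -2 0 0 0 0" --pt "0 0 0 0 0 0 0"

```text
time: 25.85
tcp_pos: [0.4972, 0.0998, 0.0524]
eef_rot: [3.141, 0.001, 1.499]
ft_force: [-3.6, -3.0, 20.4]
finger_gap: 0.0005
gripper_force: 9.9
```

apply_moves --pt "0 0 -2 0 0 0 0" --pt "0 0 0 0 0 0 0"

```text
time: 26.02
tcp_pos: [0.4972, 0.0998, 0.0518]
eef_rot: [3.141, 0.002, 1.499]
ft_force: [-6.5, -3.7, 34.6]
finger_gap: 0.0002
gripper_force: 17.3
```

Hard stop reached. Hold briefly, then let up.

apply_moves --pt "0 0 0 0 0 0 0" --pt "0 0 0 0 0 0 0" --pt "0 0 10 0 0 0 0" --pt "0 1 12 0 0 0 0" --pt "0 1 12 0 0 0 0" --pt "0 1 15 0 0 0 0" --pt "0 0 20 0 0 0 0" --pt "0 0 30 0 0 0 0.3" --pt "0 0 30 0 0 0 0.6" --pt "0 0 15 0 0 0 0.6" --pt "0 0 0 0 0 0 0.6" --pt "0 0 0 0 0 0 0.6"

```text
time: 27.02
tcp_pos: [0.4977, 0.1039, 0.1934]
eef_rot: [3.14, -0.001, 1.499]
ft_force: [-0.2, 0.3, -0.1]
finger_gap: 0.051
gripper_force: 0.0
```

```bash
python3 - <<'E'
from h import *
S=grab("scene");T=grab("top");o=get_obs();print({k:np.round(v,4).tolist() for k,v in o.items() if k in("tcp_pos","eef_rot","ft_force","finger_gap")})
s0=cv2.imread("pics/s0.png")[:,:,::-1]
x=cv2.resize(s0[85:185,250:350],(400,400),interpolation=cv2.INTER_CUBIC);y=cv2.resize(S["image"][85:185,250:350],(400,400),interpolation=cv2.INTER_CUBIC)
cv2.imwrite("pics/e0.png",np.hstack([x,y])[:,:,::-1])
t0=cv2.imread("pics/t0.png")[:,:,::-1].astype(int)
d=np.abs(t0-T["image"]).max(2)[212:250,185:228];print("tread diff",d.mean())
E
```

```text
{'tcp_pos': [0.4964, 0.1035, 0.1918], 'eef_rot': [-3.1397, 0.0004, 1.4993], 'ft_force': [0.1352, 0.3673, -0.1341], 'finger_gap': 0.0514}
tread diff 52.69767441860465
```

View pics/e0.png

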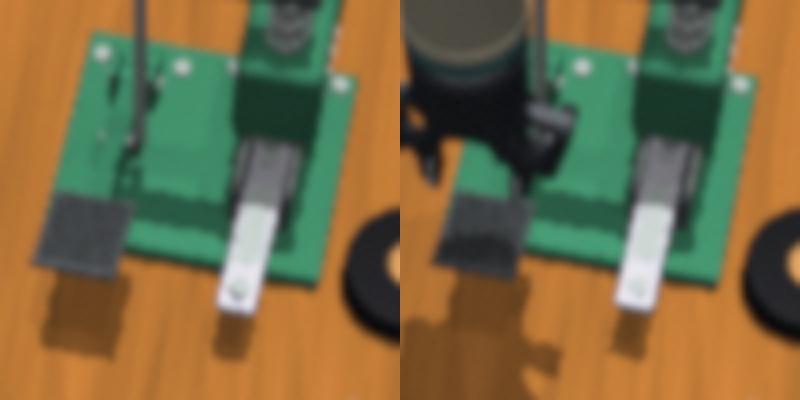

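The pedal is up again and the bar is in place, with its outer end at (637,300). Back to the bar for the last grip.

apply_moves --pt "20 0 0 0 0 0 0.6" --pt "20 0 0 0 0 0 0.6" --pt "20 0 0 0 0 0 0.6" --pt "20 0 0 0 0 0 0.6" --pt "20 0 0 0 0 0 0.6" --pt "20 3 0 0 0 0 0.6" --pt "4 6 0 0 0 0 0.6" --pt "0 7 -20 0 0 0 0.6" --pt "0 7 -25 0 0 0 0.6" --pt "0 0 -25 0 0 0 0.6" --pt "0 0 0 0 0 0 0.6" --pt "0 0 0 0 0 0 0.6"

```text
time: 28.12
tcp_pos: [0.619, 0.1265, 0.1208]
eef_rot: [-3.136, 0.002, 1.5]
ft_force: [0.0, 0.6, 0.5]
finger_gap: 0.0512
gripper_force: 0.0
```

```bash
python3 - <<'E'
from h import *
o=get_obs();print({k:np.round(v,4).tolist() for k,v in o.items() if k in("tcp_pos","eef_rot","ft_force","finger_gap")})
E
```

```text
{'tcp_pos': [0.619, 0.1265, 0.1208], 'eef_rot': [-3.1364, 0.0015, 1.4999], 'ft_force': [0.0219, 0.6287, 0.5252], 'finger_gap': 0.0512}
```

apply_moves --pt "0 0 -20 0 0 0 0.6" --pt "0 0 -20 0 0 0 0.6" --pt "0 0 -12 0 0 0 0.6" --pt "0 0 -6 0 0 0 0.6" --pt "0 0 0 0 0 0 0.6" --pt "0 0 0 0 0 0 0.3" --pt "0 0 0 0 0 0 0.0" --pt "0 0 0 0 0 0 0.0" --pt "0 0 0 0 0 0 0.0" --pt "0 0 0 0 0 0 0.0" --pt "0 0 0 0 0 0 0.0"

```text
time: 29.03
tcp_pos: [0.6221, 0.1269, 0.0664]
eef_rot: [3.139, -0.001, 1.499]
ft_force: [-1.6, -0.1, 5.6]
finger_gap: 0.0267
gripper_force: 59.1
```

Grip looks a little high; open and check the height before closing again.

apply_moves --pt "0 0 0 0 0 0 0.6" --pt "0 0 0 0 0 0 0.6" --pt "0 0 0 0 0 0 0.6" --pt "0 0 0 0 0 0 0.6" --pt "0 0 0 0 0 0 0.6"

```text
time: 29.45
tcp_pos: [0.6212, 0.1266, 0.0647]
eef_rot: [-3.141, -0.0, 1.499]
ft_force: [-0.6, 0.2, -0.2]
finger_gap: 0.0513
gripper_force: 0.0
```

apply_moves --pt "0 0 -4 0 0 0 0.6" --pt "0 0 0 0 0 0 0.6" --pt "0 0 0 0 0 0 0.3" --pt "0 0 0 0 0 0 0.0" --pt "0 0 0 0 0 0 0.0" --pt "0 0 0 0 0 0 0.0" --pt "0 0 0 0 0 0 0.0" --pt "0 0 0 0 0 0 0.0"

```text
time: 30.12
tcp_pos: [0.6212, 0.1266, 0.0609]
eef_rot: [3.142, 0.0, 1.499]
ft_force: [-0.4, 0.5, 1.5]
finger_gap: 0.0279
gripper_force: 59.6
```

Solid grip. Lift, withdraw, and travel to the tray while turning −88°.

apply_moves --pt "0 0 4 0 0 0 0" --pt "0 0 4 0 0 0 0" --pt "-1 -15 0 0 0 0 0" --pt "-1 -20 0 0 0 0 0" --pt "-1 -20 0 0 0 0 0" --pt "-2 -20 0 0 0 0 0" --pt "-1 -20 10 0 0 0 0" --pt "-1 -20 25 0 0 0 0" --pt "-1 -20 30 0 0 0 0" --pt "-1 -20 20 0 0 0 0" --pt "-8 -25 0 0 0 -6 0" --pt "-8 -25 0 0 0 -6 0"

```text
time: 31.12
tcp_pos: [0.5969, -0.0807, 0.1556]
eef_rot: [3.138, -0.001, 1.284]
ft_force: [1.0, -0.8, -1.8]
finger_gap: 0.0281
gripper_force: 59.6
```

apply_moves --pt "-10 -25 0 0 0 -6 0" --pt "-10 -25 0 0 0 -6 0" --pt "-10 -25 0 0 0 -6 0" --pt "-10 -25 0 0 0 -6 0" --pt "-10 -25 0 0 0 -6 0" --pt "-10 -25 0 0 0 -6 0" --pt "-10 -25 0 0 0 -6 0" --pt "-10 -25 0 0 0 -6 0" --pt "-10 -25 0 0 0 -6 0" --pt "-10 -25 0 0 0 -6 0" --pt "0 0 0 0 0 -6 0" --pt "0 0 0 0 0 -6 0"

```text
time: 32.12
tcp_pos: [0.4935, -0.3321, 0.1538]
eef_rot: [3.14, 0.001, 0.022]
ft_force: [-0.3, 1.3, -1.9]
finger_gap: 0.0282
gripper_force: 59.6
```

```bash
python3 - <<'E'
from h import *
T=grab("top");o=get_obs();print({k:np.round(v,4).tolist() for k,v in o.items() if k in("tcp_pos","eef_rot","ft_force","finger_gap","joint_positions")})
E
```

```text
{'joint_positions': [0.4701, 0.631, 0.1129, 1.7469, -0.0943, 0.7694, -0.9214], 'tcp_pos': [0.4944, -0.3305, 0.1537], 'eef_rot': [3.141, 0.0009, 0.0201], 'ft_force': [0.6555, 0.2989, -1.5587], 'finger_gap': 0.0282}
```

apply_moves --pt "-3 -14 -20 0 0 -3 0" --pt "-4 -14 -30 0 0 0 0" --pt "0 0 -30 0 0 0 0" --pt "0 0 -30 0 0 0 0" --pt "0 0 -20 0 0 0 0" --pt "0 0 -10 0 0 0 0" --pt "0 0 0 0 0 0 0" --pt "0 0 0 0 0 0 0"

```text
time: 32.83
tcp_pos: [0.4892, -0.3567, 0.0141]
eef_rot: [3.142, -0.0, -0.019]
ft_force: [0.6, -0.1, -0.8]
finger_gap: 0.0279
gripper_force: 59.6
```

```bash
python3 - <<'E'
from h import *
T=grab("top");S=grab("scene");o=get_obs();print({k:np.round(v,4).tolist() for k,v in o.items() if k in("tcp_pos","eef_rot","ft_force","finger_gap")})
for D in(T,S):
    im=D["image"].astype(int);m=((im.min(2)>120)&((im.max(2)-im.min(2))<45)).astype(np.uint8)
    n,l,st,ce=cv2.connectedComponentsWithStats(m)
    for i in range(1,n):
        if st[i][4]>50:
            w=px2w(D,*ce[i],.02)
            if .38<w[0]<.66 and -.53<w[1]<-.3: 
                ys,xs=np.nonzero(l==i);q=cv2.boxPoints(cv2.minAreaRect(np.c_[xs,ys].astype(np.float32)));print(st[i],[np.round(px2w(D,*k,.025)[:2],3).tolist() for k in q])
E
```

```text
{'tcp_pos': [0.4903, -0.3573, 0.0154], 'eef_rot': [3.1399, -0.0024, -0.0187], 'ft_force': [-0.3368, 0.0926, -0.7517], 'finger_gap': 0.0282}
[428 190  17  23  84] [[0.573, -0.432], [0.629, -0.473], [0.622, -0.483], [0.566, -0.441]]
[440 193  30  30 155] [[0.586, -0.462], [0.622, -0.483], [0.581, -0.553], [0.546, -0.532]]
[394 201  13  33 330] [[0.598, -0.348], [0.599, -0.378], [0.517, -0.376], [0.516, -0.346]]
[354 231  63  90 820] [[0.306, -0.242], [0.526, -0.388], [0.512, -0.409], [0.293, -0.262]]
[460 258  13   8  67] [[0.452, -0.508], [0.46, -0.537], [0.444, -0.54], [0.436, -0.511]]
[252 300  32  16 345] [[0.514, -0.373], [0.514, -0.342], [0.602, -0.343], [0.601, -0.375]]
[219 334  54  19 612] [[0.437, -0.473], [0.437, -0.443], [0.586, -0.444], [0.585, -0.474]]
```

Both cameras agree: bar is at x ≈0.45–0.60, y ≈−0.36, inside the tray's free half. Lower with force checks.

apply_moves --pt "0 0 -6 0 0 0 0" --pt "0 0 -5 0 0 0 0" --pt "0 0 -4 0 0 0 0" --pt "0 0 0 0 0 0 0" --pt "0 0 0 0 0 0 0"

```text
time: 33.35
tcp_pos: [0.4891, -0.3562, -0.0015]
eef_rot: [-3.141, 0.0, -0.019]
ft_force: [0.6, 0.5, -1.1]
finger_gap: 0.028
gripper_force: 59.6
```

apply_moves --pt "0 0 -2 0 0 0 0" --pt "0 0 0 0 0 0 0"

```text
time: 33.52
tcp_pos: [0.4892, -0.3563, -0.0034]
eef_rot: [-3.142, 0.0, -0.019]
ft_force: [-0.1, -0.4, -2.2]
finger_gap: 0.0281
gripper_force: 59.6
```

apply_moves --pt "0 0 -1.5 0 0 0 0" --pt "0 0 0 0 0 0 0"

```text
time: 33.68
tcp_pos: [0.4894, -0.3565, -0.0041]
eef_rot: [3.141, -0.0, -0.019]
ft_force: [-0.5, 1.4, 3.7]
finger_gap: 0.0281
gripper_force: 60.1
```

Floor contact. Release and rise clear.

apply_moves --pt "0 0 0.5 0 0 0 0.35" --pt "0 0 0 0 0 0 0.45" --pt "0 0 0 0 0 0 0.5" --pt "0 0 0 0 0 0 0.5" --pt "0 0 0 0 0 0 0.5" --pt "0 0 10 0 0 0 0.5" --pt "0 0 25 0 0 0 0.5" --pt "0 0 35 0 0 0 0.5" --pt "0 0 40 0 0 0 0.5" --pt "-20 30 40 0 0 0 0.5" --pt "-20 30 40 0 0 0 0.5" --pt "0 0 0 0 0 0 0.5"

```text
time: 34.68
tcp_pos: [0.4584, -0.3072, 0.1737]
eef_rot: [3.141, -0.005, -0.017]
ft_force: [-0.4, 0.0, -1.1]
finger_gap: 0.0427
gripper_force: 0.0
```

apply_moves --pt "0 30 10 0 0 0 0.5" --pt "0 30 10 0 0 0 0.5" --pt "0 30 0 0 0 0 0.5" --pt "0 30 0 0 0 0 0.5" --pt "0 30 0 0 0 0 0.5" --pt "0 0 0 0 0 0 0.5" --pt "0 0 0 0 0 0 0.5" --pt "0 0 0 0 0 0 0.5"

```text
time: 35.35
tcp_pos: [0.4586, -0.1608, 0.1881]
eef_rot: [3.141, -0.001, -0.019]
ft_force: [-1.2, -1.2, -0.1]
finger_gap: 0.0429
gripper_force: 0.0
```

```bash
python3 - <<'E'
from h import *
T=grab("top");S=grab("scene");o=get_obs();print({k:np.round(v,4).tolist() for k,v in o.items() if k in("tcp_pos","eef_rot","ft_force","finger_gap","time")})
for D in(T,S):
    im=D["image"].astype(int);m=((im.min(2)>150)&((im.max(2)-im.min(2))<45)).astype(np.uint8)
    n,l,st,ce=cv2.connectedComponentsWithStats(m)
    for i in range(1,n):
        if st[i][4]>50:
            w=px2w(D,*ce[i],.02)
            if .38<w[0]<.66 and -.53<w[1]<-.3: 
                ys,xs=np.nonzero(l==i);R=cv2.minAreaRect(np.c_[xs,ys].astype(np.float32));q=cv2.boxPoints(R);print(st[i],np.round(R[1],1),[np.round(px2w(D,*k,.015)[:2],3).tolist() for k in q])
t0=cv2.imread("pics/t0.png")[:,:,::-1].astype(int)
d=np.abs(t0-T["image"]).max(2);print("tread/other diff",d[212:250,185:228].mean(),d[140:170,215:240].mean())
E
```

```text
{'time': 35.45, 'tcp_pos': [0.4583, -0.1616, 0.1879], 'eef_rot': [3.1406, -0.0005, -0.0215], 'ft_force': [0.6307, -0.5831, 0.0715], 'finger_gap': 0.0426}
[393 202  12  59 674] [58. 11.] [[0.597, -0.347], [0.598, -0.375], [0.45, -0.372], [0.449, -0.344]]
[433 209  14  59 676] [58.4 11.6] [[0.581, -0.448], [0.583, -0.478], [0.435, -0.477], [0.433, -0.448]]
[374 224   9  28  99] [ 4.4 27.8] [[0.474, -0.289], [0.541, -0.312], [0.538, -0.323], [0.47, -0.299]]
[231 297  53  19 573] [52.1 11. ] [[0.451, -0.371], [0.45, -0.34], [0.602, -0.343], [0.601, -0.374]]
[219 334  54  19 616] [53.4 11.6] [[0.436, -0.474], [0.435, -0.443], [0.586, -0.444], [0.585, -0.475]]
tread/other diff 2.331701346389229 2.9093333333333335
```

The bar lies at full size in the tray beside the undisturbed one, and the tread matches its starting image. Hand in.

```bash
python3 -c "
from h import *
print(bot.job_done())"
```

```text
the job is handed in; nothing more can be done
None
```

The job is handed in. I turned the bar end for end, pressed the pedal to its hard stop and let it back up, then laid the bar in the tray beside the finished one, which did not move. I did not measure the stud's depth directly, and no verdict came back.

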